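Release and slide back a terminal-box cover

ROBOT

A 6-joint arm with a two-finger parallel gripper is mounted at the origin on a cart in front of the work surface, level with it; the furniture and walls round the work are solid. World frame = base frame: x ahead of the robot, y to its left, z up, the work surface at z = 0. Lengths are in m, angles in degrees, forces in N, time in s.
With the tool pointing down it reaches from about 0.25 to 0.725 m from the base axis. Payload 9.7 kg.
Tool frame: the origin (TCP) lies at the very end of the fingers, on their centre line; the grasp point (between the pads) lies 19 mm behind it; z points along the fingers, y is the direction in which the jaws open and shut (so a half turn about z gives the same grasp; the last joint's range is limited). The gripper opens to 85 mm and grips with 20 to 120 N. Pads are 22 mm wide; open, the fingers measure 114 mm over their backs; the gripper's body (76 mm by 85 mm) begins 54 mm behind the grasp point. The pads swing forward as they close: fully open they stand 13 mm farther back than shut.
Start: joints at [64.343, 4.979, 10.078, 95.1, 0, 90], TCP at [0.238, 0.496, 0.211] pointing down, gripper open.
Joint ranges: [-179.16, 179.16], [-48.56, 103.87], [-65.8, 70.77], [-126.05, 130.52], [-82.76, 87.17], [-180, 180]. Speed limits (degrees/s): [127.2, 127.2, 147.25, 180, 180, 180].

INTERFACE

Orientations are given as [roll, pitch, yaw] about the fixed x, y, z axes, in that order (R = Rz(yaw) Ry(pitch) Rx(roll)).
In Python, from workcell import bot, camera, ticket gives the robot as it stands.
- The arm moves only by the shell command python3 -m jog 'ROWS' [FORCE]. ROWS is a JSON object of lists of equal length, an entry for each row: "turn": the turn, a rotation vector about the world's x, y, z each as a share of 8 degrees, from -1 to 1, a list of three; "delta_pos": the shift along the world's x, y, z each as a share of 50 mm, from -1 to 1, a list of three; "hand": the opening, from -1 (shut) to 1 (fully open). A call has exactly 10 rows; each row shifts and turns the commanded pose from where the row before left it; what a row does not reach is not made up. A row lasts 1/10 s, in which the tool goes at most 50 mm and 8.59 degrees, less where a joint would pass 70% of its speed; a pose out of reach is approached as far as the arm can. A call with a number of a shift or a turn outside -1 to 1 is refused whole. A call with a gripper value outside its range is refused whole. The fingers move at their own pace and stop on an object; FORCE is the grip in N (left out, the last holds). Time passes only in rows, so rows that do not move let the fingers close, or fill a call up. It gives the time, the measured TCP pose, the force and the opening at its end, in the units of the state.
- bot.get_obs(): the state, without advancing time (a new reading comes with each control period).
- camera(name): name is "scene" or "top" or "wrist"; returns a dict with "frame" (420x560x3 uint8, red, green, blue), "range_z" (420x560 float32, m along the optical axis (not along the pixel's ray), 0 where there is no reading), "fx", "fy", "cx", "cy" (pixels), "extrinsics" (4x4, takes a point from world to camera coordinates); the wrist camera has in their place "mount" (4x4, takes a point from camera to tool coordinates, whose origin is the TCP and whose axes are the flange's). Camera axes: x right, y up, looking along -z (the intrinsics and any distortion apply to the point x, -y, -z); pixel columns grow to the right and rows downward; lengths in m; the calibration is good to about 2 mm. A picture is of the moment at which its call begins: read the wrist's pose just before it.
- ticket.job_done(): hands the job in, once; it reports no verdict.
The state is a dict: "time": time; "q": joint angles; "qd": joint speeds; "joint_efforts": joint torques, N m; "ee_pos": TCP position; "tcp_rot": TCP orientation; "wrist_force": force on the tool from outside, world axes, zero at the start; "torque": the same for the moment, N m; "opening": finger opening in m.
Only numpy, scipy, OpenCV 4.12 (cv2) and the standard library are available. Lean on these libraries where they do the work, as an engineer would, in place of code of your own. Each camera call takes 0.05 s, during which the arm holds its last target.

TASK

Open the terminal box for wiring: press its snap tab all the way in, then push the released cover off its seat, along the box over the pressed-in tab, until the terminal bay is fully uncovered. Do it by pressing and pushing only: never lift or tip the cover, which must end lying flat between its guides. Do not disturb the jar, the dish and the bung standing round the box.

Things in the scene. Friction and masses are not known exactly. Their poses are not given: they have to be found in the camera images.
- terminal_box: Low grey box fixed on the desk, 208 mm long, 106 mm wide. Origin on the desk top, on its long centre line; own +x is the way the cover slides open, z up. It spans x = -112.5 to +95.5 mm. Deck and rear ledge (behind x = -92.5) are 48 mm high; two rails (|y| 36 to 47.5 mm) carry the cover at 52 mm. Side guides (|y| 48 to 53 mm) and an end stop at x = +86.5 mm are 58 mm high.
- bay (a point): Centre of the mouth of the terminal bay, an opening in the deck 60 mm (box x) by 72 mm (box y), 48 mm above the desk, at box x = -44.5 mm; brass terminals lie inside, under the seated cover. Behind the cover, at box x = -92.5 to -86.5 mm, two rear stops 58 mm high stand at |y| above 26 mm; between them it is open.
- snap_tab (a joint): Travel of the tab in m: 0 = out, standing in front of the cover and blocking it; 0.0105 = fully in, on a stop; it starts at 0 to 0.0015. It slides straight down against about 4 N of friction, has no return spring and stays where it is left. In beyond 0.0085 it lets the cover pass over it.
- tab_top (a point): Centre of the tab's flat ribbed top, 40 mm (box x) by 34 mm (box y), at box x = +17.5 mm, y = 0. Out it is 60 mm above the desk (12 mm above the deck round it), fully in 49.5 mm. The seated cover's front edge is 2 mm behind the tab's rear face, and the cover's top is 62 mm above the desk.
- cover: Loose white cover plate of the bay, 80 mm (own x) by 92 mm (own y), 10 mm thick, about 0.15 kg, 2 mm play to each side guide. Origin at the centre of its underside; axes as the box's. Seated: box x = -44.5 mm, 52 mm above the desk. It can slide 91 mm in box +x, to the end stop; the bay is fully uncovered after 70 mm.
- ridge (a point): Middle of the rear (-x) face of the ridge along the cover's rear edge, the place to push in box +x. The ridge is 68 mm wide (y), 8 mm thick (x) and stands from 10 to 28 mm above the cover's underside; this point is 19 mm above the underside (71 mm above the desk), at the cover's own x = -40 mm.
- jar: Bystander to leave alone: ivory jar with a black lid, 58 mm diameter, 71 mm tall, standing on the desk beside the box. Origin at the centre of its underside.
- petri: Bystander to leave alone: clear flat round dish with lid, 60 mm diameter, 15 mm tall, standing on the desk beside the box. Origin at the centre of its underside.
- bung: Bystander to leave alone: black tapered rubber bung, 31 mm diameter, 26 mm tall, standing on the desk beside the box. Origin at the centre of its underside.
There are look-alikes about, which are no part of the job. What is meant by the cover is not turquoise, and is the larger of those in its own colour.

How it is judged:
By the outcome, as a careful person would: the job done as asked, in the order asked, and still so for the second after the job is handed in, with the robot touching nothing.
It also fails if it takes over 38 s, if anything falls off the work surface, if the arm or the gripper's body presses on something with over 40 N, if the wrist force passes 120 N, or if a joint passes its speed limit or range.

## Working session

There is one attempt and no reset: what is moved stays moved. The work goes in short steps, Python scripts to look and compute and a shell command to move; the robot and the scene stay as the last step left them, time stands still between calls to the robot, and variables do not carry over. Pictures are saved under pics/ and viewed, and the job is handed in when it is done.

```bash
mkdir -p pics; ls; python3 - <<'E'
from workcell import bot, camera
import cv2,json,numpy as np
print(bot.get_obs())
for n in ["scene","top"]:
    c=camera(n); cv2.imwrite(f"pics/{n}0.png",c["frame"][:,:,::-1])
    np.savez(f"/tmp/{n}0.npz",**{k:v for k,v in c.items()})
    print({k:v for k,v in c.items() if k not in("frame","range_z")})
E
```

```text
pics
{'time': 0.0, 'q': array([6.43436961e+01, 5.01033566e+00, 1.00330411e+01, 9.50992764e+01,
       6.73285160e-04, 8.99995622e+01]), 'qd': array([ 0.06928715,  0.02805987, -0.08038519, -0.02984306, -0.01594604,
        0.00122184]), 'joint_efforts': array([ 7.87475929e-04, -5.20386314e+01,  4.64805400e+01,  1.62004289e-02,
        1.27862822e-04,  8.26559216e-06]), 'ee_pos': array([0.23801671, 0.49553726, 0.20987777]), 'tcp_rot': array([-1.79923429e+02, -6.73869696e-04,  1.54344133e+02]), 'wrist_force': array([ 0.54265307, -0.86282418, -0.42688609]), 'torque': array([-0.0168706 ,  0.02246706,  0.06328323]), 'opening': 0.08536582220655536}
{'fx': 471.6235817386557, 'fy': 471.6235817386557, 'cx': 281.7391424789898, 'cy': 198.9026342204645, 'extrinsics': array([[ 0.72020666, -0.69354905, -0.0170902 , -0.36196676],
       [ 0.28590051,  0.27426426,  0.91817211, -0.22385771],
       [-0.63211016, -0.66615976,  0.39581297, -0.54504811],
       [ 0.        ,  0.        ,  0.        ,  1.        ]])}
{'fx': 443.950257532405, 'fy': 443.950257532405, 'cx': 280.9929550263075, 'cy': 207.56734243701092, 'extrinsics': array([[ 1.74429803e-02, -9.99846841e-01,  1.42710275e-03,
         1.59950464e-02],
       [ 9.90355944e-01,  1.74735766e-02,  1.37440089e-01,
        -5.58609224e-01],
       [-1.37443976e-01, -9.84025090e-04,  9.90509054e-01,
        -8.57651854e-01],
       [ 0.00000000e+00,  0.00000000e+00,  0.00000000e+00,
         1.00000000e+00]])}
```

View pics/scene0.png

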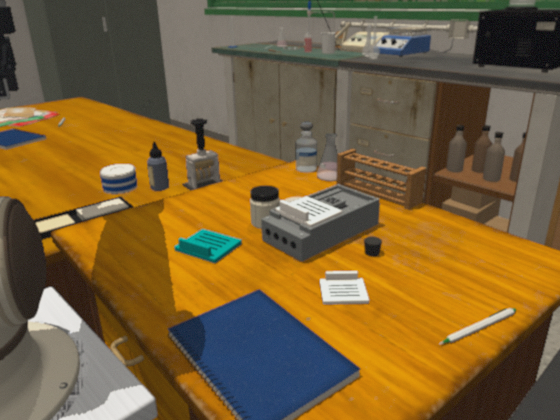

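View pics/top0.png

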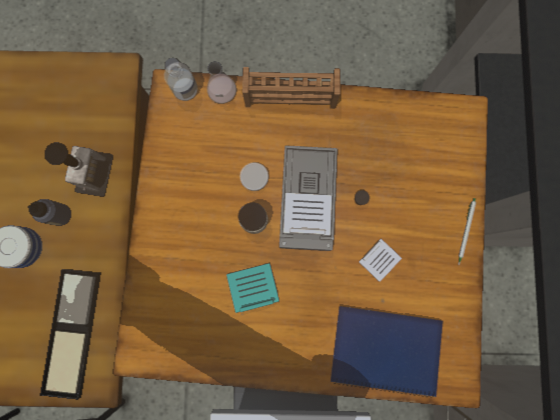

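The scene has three cover-like plates. In the top view they are the white one on the box (307,213), a turquoise one (253,288) and a small loose white one (380,260). The task's cover is the larger white one, on the box. The jar is at (253,216), the dish at (254,177) and the bung at (362,198). Next I'll measure the box and take a close crop.

```bash
cat > h.py <<'E'
import numpy as np,cv2
def cloud(c):
    z=c["range_z"]; v,u=np.mgrid[:z.shape[0],:z.shape[1]]
    p=np.stack([(u-c["cx"])/c["fx"]*z,-(v-c["cy"])/c["fy"]*z,-z],-1)
    E=c["extrinsics"]; return (p-E[:3,3])@E[:3,:3]
E
python3 - <<'E'
import numpy as np,cv2
from h import cloud
for n in ["top","scene"]:
    c=np.load(f"/tmp/{n}0.npz"); P=cloud(c); f=c["frame"]
    ok=c["range_z"]>0
    X,Y,Z=P[...,0],P[...,1],P[...,2]
    roi=ok&(X>0.3)&(X<0.75)&(Y>-.3)&(Y<.2)
    print(n,"desk z",np.median(Z[roi&(np.abs(Z)<.01)]))
    m=((roi&(Z>0.04)&(Z<0.1))*255).astype(np.uint8)
    k,l,s,ce=cv2.connectedComponentsWithStats(m)
    for i in range(1,k):
        if s[i,4]<60: continue
        q=P[l==i]; r=cv2.minAreaRect((q[:,:2]*1000).astype(np.float32))
        print(s[i],r, np.percentile(q[:,2],[5,50,95]))
if 1:
    c=np.load("/tmp/top0.npz");P=cloud(c)
    for (u,v) in [(307,213),(310,180),(310,165),(310,152),(287,200),(333,200),(307,243),(307,234),(362,198),(253,216),(254,177)]: print(u,v,P[v,u].round(4))
    f=c["frame"][130:260,220:390]; cv2.imwrite("pics/crop0.png",cv2.resize(f,None,fx=4.5,fy=4.5,interpolation=3)[:,:,::-1])
E
```

```text
top desk z -0.00034325047678886243
[ 279  145   58  105 5431] ((580.4564208984375, -26.864147186279297), (106.04612731933594, 207.7048797607422), 87.84674835205078) [0.04590603 0.05616775 0.06377534]
[237 202  30  30 690] ((536.3992919921875, 83.08522033691406), (55.536888122558594, 55.94669723510742), 1.0056092739105225) [0.05104439 0.06980947 0.07241337]
scene desk z 0.001976175266957765
[ 250  184  130   60 4503] ((579.993896484375, 11.775985717773438), (189.939453125, 209.89480590820312), 87.6240463256836) [0.04323864 0.05715368 0.07333737]
307 213 [ 0.545  -0.0254  0.0633]
310 180 [ 0.6113 -0.0308  0.0616]
310 165 [ 0.6449 -0.0314  0.0483]
310 152 [ 0.6718 -0.0311  0.0488]
287 200 [0.5704 0.0142 0.0613]
333 200 [ 0.5732 -0.0774  0.0538]
307 243 [ 0.4873 -0.027   0.0452]
307 234 [ 0.505  -0.0267  0.0477]
362 198 [ 0.5832 -0.1407  0.0236]
253 216 [0.536  0.0796 0.0733]
254 177 [0.6253 0.0835 0.0138]
```

View pics/crop0.png

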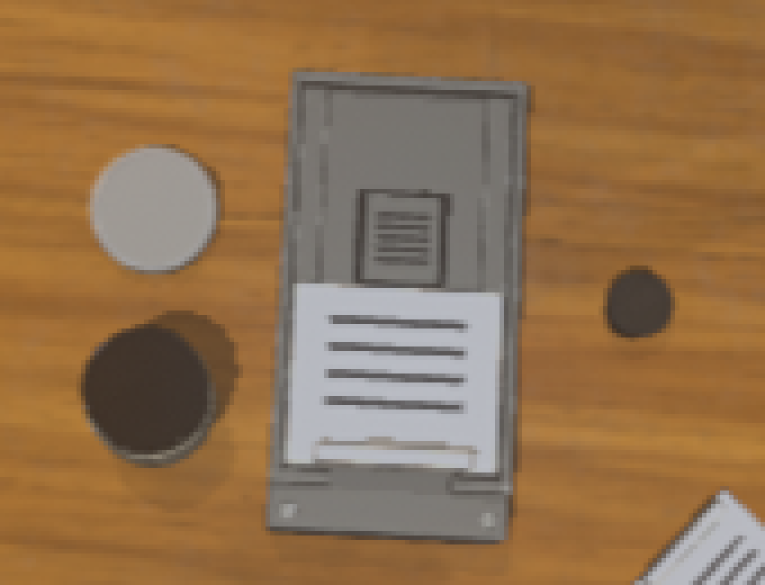

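The crop shows the cover on the box with its ridge towards the robot and the tab just in front of its far edge. From the depth fit, the box origin is about (0.589, -0.027) with yaw about -2.15°, and the 106 x 208 mm footprint and heights match the description. That puts the tab at about (0.6065, -0.028) and the ridge face at about (0.5045, -0.024).

```bash
python3 -m jog '{"delta_pos":[[0.62,-0.87,0],[0.62,-0.87,0],[0.62,-0.87,0],[0.62,-0.87,0],[0.62,-0.87,0],[0.62,-0.87,0],[0.62,-0.87,0],[0.62,-0.87,0],[0.62,-0.87,0],[0.62,-0.87,0]],"turn":[[0,0,0.294],[0,0,0.294],[0,0,0.294],[0,0,0.294],[0,0,0.294],[0,0,0.294],[0,0,0.294],[0,0,0.294],[0,0,0.294],[0,0,0.294]],"hand":[-1,-1,-1,-1,-1,-1,-1,-1,-1,-1]}'
python3 - <<'E'
from workcell import bot,camera
import cv2,numpy as np
from scipy.spatial.transform import Rotation as R
o=bot.get_obs();c=camera("wrist"); print(o["time"],o["ee_pos"],o["tcp_rot"],c["mount"])
cv2.imwrite("pics/w1.png",c["frame"][:,:,::-1])
T=np.eye(4);T[:3,:3]=R.from_euler("xyz",o["tcp_rot"],degrees=True).as_matrix();T[:3,3]=o["ee_pos"]
np.savez("/tmp/w1.npz",**c,T=T)
E
```

```text
time: 1.1
ee_pos: [0.5291, 0.0866, 0.2104]
tcp_rot: [180.0, -0.0, 178.0]
wrist_force: [0.5, 1.3, 0.5]
opening: 0.0001
1.1 [0.5290722  0.08656516 0.21039627] [ 1.79996371e+02 -8.34034863e-03  1.77950381e+02] [[-2.84568750e-04  9.58609714e-01  2.84723260e-01  7.21634989e-02]
 [ 9.99999236e-01 -6.97054505e-05  1.23414172e-03  1.19622853e-03]
 [ 1.20290701e-03  2.84723393e-01 -9.58608962e-01 -1.62124046e-01]
 [ 0.00000000e+00  0.00000000e+00  0.00000000e+00  1.00000000e+00]]
```

View pics/w1.png

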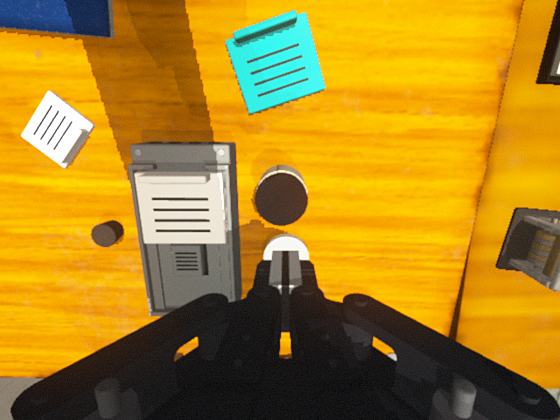

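The wrist view shows the box at (185,230) upside down, with the tab at (187,262). The jar is at (281,197), the dish at (287,245) and the bung at (107,233). I'll cross-check the pose from this view.

```bash
python3 - <<'E'
import numpy as np,cv2
c=dict(np.load("/tmp/w1.npz")); c["extrinsics"]=np.linalg.inv(c["T"]@c["mount"])
from h import cloud
P=cloud(c);ok=c["range_z"]>0;X,Y,Z=[P[...,i] for i in range(3)]
print("desk",np.median(Z[ok&(abs(Z)<.015)]))
uu=np.arange(560)[None,:].repeat(420,0)
m=((ok&(Z>0.04)&(Z<0.1)&(uu<245))*255).astype(np.uint8)
m[300:]=0
k,l,s,ce=cv2.connectedComponentsWithStats(m)
for i in range(1,k):
    if s[i,4]>300:
        q=P[l==i];print(s[i],cv2.minAreaRect((q[:,:2]*1000).astype(np.float32)))
for u,v in [(187,262),(182,262),(182,205),(182,173),(182,155),(190,176)]: print(u,v,P[v,u].round(4))
for t in [("tab",606.5,-27.9,58),("ridge",504.5,-24,71)]:
    p=c["extrinsics"]@np.array([*[x/1000 for x in t[1:]],1]); print(t,c["cx"]+c["fx"]*p[0]/-p[2],c["cy"]-c["fy"]*p[1]/-p[2])
f=c["frame"][130:330,110:260];cv2.imwrite("pics/w1c.png",cv2.resize(f,None,fx=3,fy=3,interpolation=3)[:,:,::-1])
E
```

```text
desk -0.0011448532338919032
[  127   143   110   157 14961] ((569.5484619140625, -27.31566619873047), (106.51881408691406, 188.60675048828125), 87.7320556640625)
187 262 [ 0.6071 -0.0276  0.0588]
182 262 [ 0.6065 -0.0331  0.0594]
182 205 [ 0.539  -0.0237  0.0605]
182 173 [ 0.5037 -0.0169  0.0666]
182 155 [ 0.4874 -0.0211  0.0475]
190 176 [ 0.5049 -0.0049  0.0797]
('tab', 606.5, -27.9, 58) 186.90070182321074 261.26830584469036
('ridge', 504.5, -24, 71) 173.70589520541745 174.77601656271491
```

View pics/w1c.png

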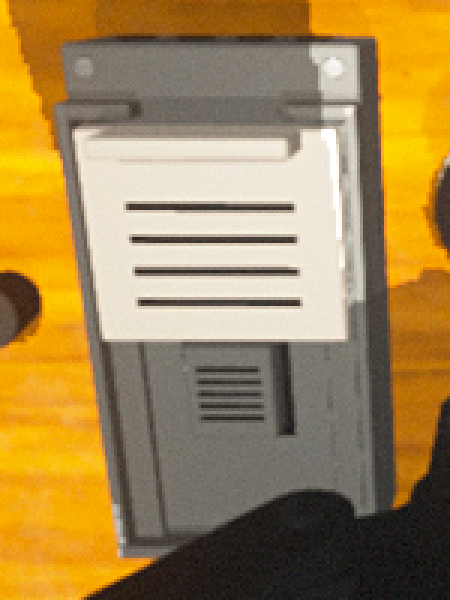

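Both cameras agree within 2 mm. I'll move above the tab and descend to just over it.

```bash
python3 -m jog '{"delta_pos":[[0.4,-0.57,0],[0.4,-0.57,0],[0.4,-0.58,0],[0.4,-0.57,0],[0,0,-0.6],[0,0,-0.6],[0,0,-0.6],[0,0,-0.5],[0,0,-0.35],[0,0,-0.05]],"turn":[[0,0,0],[0,0,0],[0,0,0],[0,0,0],[0,0,0],[0,0,0],[0,0,0],[0,0,0],[0,0,0],[0,0,0]],"hand":[-1,-1,-1,-1,-1,-1,-1,-1,-1,-1]}'
python3 - <<'E'
from workcell import bot,camera
import cv2
print(bot.get_obs()["ee_pos"],bot.get_obs()["wrist_force"])
c=camera("scene");cv2.imwrite("pics/s2.png",cv2.resize(c["frame"][150:290,200:420],None,fx=3.5,fy=3.5,interpolation=3)[:,:,::-1])
E
```

```text
time: 2.15
ee_pos: [0.6067, -0.0258, 0.0725]
tcp_rot: [180.0, -0.3, 177.9]
wrist_force: [-0.0, 0.0, 0.3]
opening: -0.0
[ 0.60668049 -0.02579005  0.07254879] [-0.02032875  0.00650298  0.26682991]
```

View pics/s2.png

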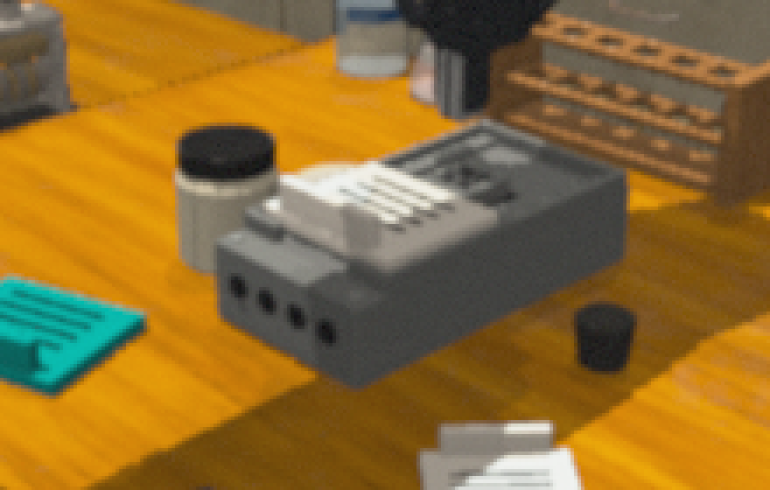

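The fingertip looks higher than I expected. I'll project the TCP into the image and check before pressing.

```bash
python3 - <<'E'
from workcell import bot,camera
import cv2,numpy as np
from h import cloud
o=bot.get_obs();print(o["ee_pos"])
c=camera("scene");P=cloud(c);E=c["extrinsics"]
p=E@np.array([*o["ee_pos"],1]);u,v=c["cx"]+c["fx"]*p[0]/-p[2],c["cy"]-c["fy"]*p[1]/-p[2];print(u,v)
for r in range(166,204,3): print(r,P[r,int(u)].round(3))
f=c["frame"][130:240,270:400].copy();f=cv2.resize(f,None,fx=5,fy=5,interpolation=3)
cv2.circle(f,(int((u-270)*5),int((v-130)*5)),4,(255,0,0),1)
cv2.imwrite("pics/s3.png",f[:,:,::-1])
E
```

```text
[ 0.6072954  -0.02581552  0.07391108]
330.9351619960149 193.26373035966327
166 [ 0.596 -0.031  0.132]
169 [ 0.598 -0.03   0.126]
172 [ 0.598 -0.03   0.12 ]
175 [ 0.597 -0.031  0.114]
178 [ 0.597 -0.031  0.109]
181 [ 0.598 -0.031  0.103]
184 [0.781 0.124 0.002]
187 [0.655 0.017 0.061]
190 [0.657 0.018 0.053]
193 [0.642 0.006 0.055]
196 [ 0.618 -0.015  0.062]
199 [ 0.605 -0.026  0.063]
202 [ 0.595 -0.035  0.063]
```

View pics/s3.png

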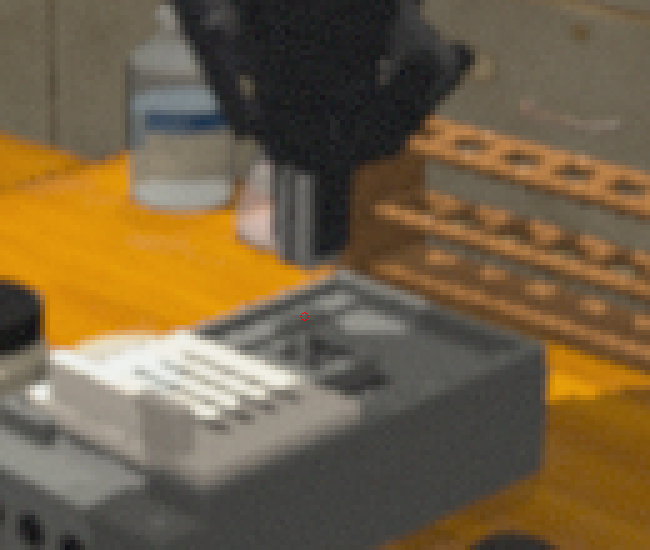

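```bash
python3 - <<'E'
from workcell import bot,camera
import cv2,numpy as np
from scipy.spatial.transform import Rotation as R
from h import cloud
o=bot.get_obs();c=camera("wrist")
T=np.eye(4);T[:3,:3]=R.from_euler("xyz",o["tcp_rot"],degrees=True).as_matrix();T[:3,3]=o["ee_pos"]
print(o["ee_pos"],o["q"])
c["extrinsics"]=np.linalg.inv(T@c["mount"]);P=cloud(c)
p=c["extrinsics"]@np.array([*o["ee_pos"],1]);u,v=c["cx"]+c["fx"]*p[0]/-p[2],c["cy"]-c["fy"]*p[1]/-p[2];print(u,v)
for r in range(220,320,5): print(r,P[r,int(u)-6].round(3),P[r,int(u)-60].round(3))
f=c["frame"].copy();cv2.circle(f,(int(u),int(v)),4,(255,0,0),1);cv2.imwrite("pics/w4.png",f[:,:,::-1])
E
```

```text
[ 0.60798163 -0.02582371  0.07535829] [-2.43322840e+00  1.24946882e+01  3.57324137e+00  8.11397129e+01
  2.15301134e-03 -2.96921271e-01]
283.2985397633608 250.30207642958968
220 [ 0.594 -0.029  0.059] [ 0.596 -0.065  0.05 ]
225 [ 0.598 -0.03   0.059] [ 0.599 -0.065  0.051]
230 [ 0.601 -0.03   0.06 ] [ 0.603 -0.065  0.051]
235 [ 0.605 -0.03   0.059] [ 0.606 -0.066  0.051]
240 [ 0.608 -0.03   0.059] [ 0.61  -0.066  0.05 ]
245 [ 0.612 -0.03   0.058] [ 0.614 -0.067  0.051]
250 [ 0.597 -0.028  0.099] [ 0.617 -0.067  0.051]
255 [ 0.597 -0.028  0.105] [ 0.621 -0.067  0.051]
260 [ 0.597 -0.028  0.111] [ 0.625 -0.068  0.05 ]
265 [ 0.597 -0.028  0.116] [ 0.628 -0.068  0.05 ]
270 [ 0.597 -0.028  0.12 ] [ 0.632 -0.068  0.051]
275 [ 0.597 -0.028  0.125] [ 0.636 -0.069  0.05 ]
280 [ 0.597 -0.028  0.129] [ 0.536 -0.022  0.238]
285 [ 0.598 -0.028  0.132] [ 0.644 -0.07   0.05 ]
290 [ 0.596 -0.027  0.138] [ 0.647 -0.07   0.051]
295 [ 0.597 -0.027  0.141] [ 0.595 -0.047  0.142]
300 [ 0.596 -0.027  0.144] [ 0.595 -0.046  0.145]
305 [ 0.596 -0.027  0.147] [ 0.595 -0.045  0.148]
310 [ 0.599 -0.027  0.147] [ 0.597 -0.046  0.148]
315 [ 0.601 -0.027  0.146] [ 0.599 -0.046  0.149]
```

View pics/w4.png

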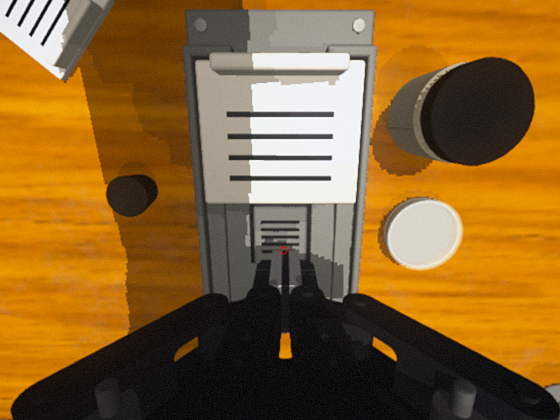

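```bash
python3 -m jog '{"delta_pos":[[0,-0.04,-0.05],[0,0,-0.05],[0,0,-0.05],[0,0,-0.05],[0,0,-0.05],[0,0,-0.05],[0,0,-0.05],[0,0,-0.05],[0,0,-0.05],[0,0,-0.05]],"turn":[[0,0,0],[0,0,0],[0,0,0],[0,0,0],[0,0,0],[0,0,0],[0,0,0],[0,0,0],[0,0,0],[0,0,0]],"hand":[-1,-1,-1,-1,-1,-1,-1,-1,-1,-1]}'
cat > look.py <<'E'
import sys,cv2,numpy as np
from workcell import bot,camera
from h import cloud
n=sys.argv[1]; x0,x1,y0,y1=270,400,130,240
if len(sys.argv)>2: x0,x1,y0,y1=map(int,sys.argv[2:6])
c=camera("scene");P=cloud(c);np.savez("/tmp/ls.npz",**c)
o=bot.get_obs();print(o["time"],o["ee_pos"],o["wrist_force"])
p=c["extrinsics"]@np.array([*o["ee_pos"],1]);u,v=c["cx"]+c["fx"]*p[0]/-p[2],c["cy"]-c["fy"]*p[1]/-p[2];print("tcp px",u,v)
f=c["frame"][y0:y1,x0:x1].copy();s=650/(x1-x0);f=cv2.resize(f,None,fx=s,fy=s,interpolation=3)
cv2.circle(f,(int((u-x0)*s),int((v-y0)*s)),4,(255,0,0),1);cv2.imwrite(f"pics/{n}.png",f[:,:,::-1])
E
python3 look.py s5
```

```text
time: 3.3
ee_pos: [0.6083, -0.0279, 0.0504]
tcp_rot: [180.0, -0.0, 177.9]
wrist_force: [-0.4, 0.3, -0.0]
opening: 0.0
3.35 [ 0.60811885 -0.02789283  0.04992691] [-0.18638029  0.9820875  -1.78001107]
tcp px 331.7520477823309 205.1503819830772
```

View pics/s5.png

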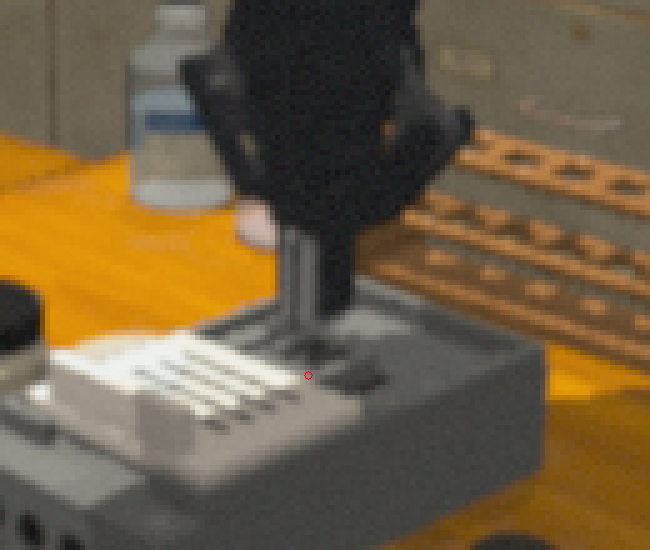

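There's no contact force, and two cameras put the real fingertip about 24 mm above the reported TCP. I'll keep descending on force feedback.

```bash
python3 -m jog '{"delta_pos":[[0,0,-0.04],[0,0,-0.04],[0,0,-0.04],[0,0,-0.04],[0,0,-0.04],[0,0,-0.04],[0,0,-0.04],[0,0,-0.04],[0,0,-0.04],[0,0,-0.04]],"turn":[[0,0,0],[0,0,0],[0,0,0],[0,0,0],[0,0,0],[0,0,0],[0,0,0],[0,0,0],[0,0,0],[0,0,0]],"hand":[-1,-1,-1,-1,-1,-1,-1,-1,-1,-1]}'
python3 look.py s6
```

```text
time: 4.35
ee_pos: [0.6083, -0.0279, 0.0306]
tcp_rot: [-180.0, 0.0, 177.9]
wrist_force: [-1.6, 0.0, 3.7]
opening: -0.0001
4.4 [ 0.60834371 -0.02792003  0.03020763] [-0.61134587  0.15939554  3.53365718]
tcp px 331.5825907159752 214.56353508774436
```

View pics/s6.png

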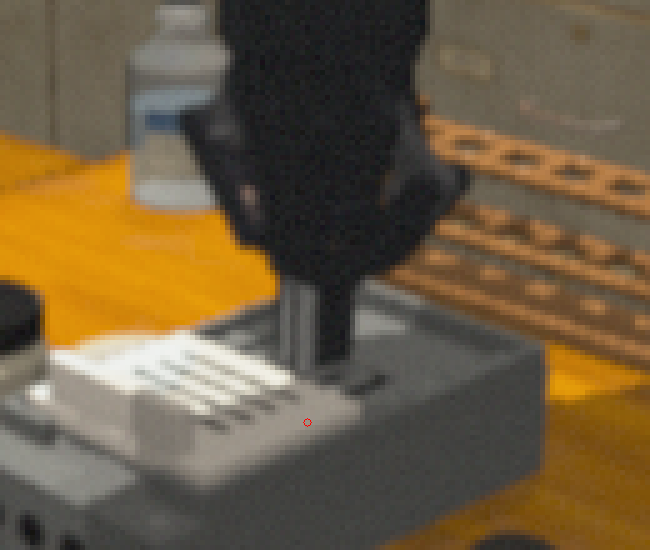

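Contact at 3.6 N matches the tab's friction, so the tab is moving. I'll continue in small steps to its stop.

```bash
python3 -m jog '{"delta_pos":[[0,0,-0.01],[0,0,-0.01],[0,0,-0.01],[0,0,-0.01],[0,0,-0.01],[0,0,-0.01],[0,0,-0.01],[0,0,-0.01],[0,0,-0.01],[0,0,-0.01]],"turn":[[0,0,0],[0,0,0],[0,0,0],[0,0,0],[0,0,0],[0,0,0],[0,0,0],[0,0,0],[0,0,0],[0,0,0]],"hand":[-1,-1,-1,-1,-1,-1,-1,-1,-1,-1]}'
```

```text
time: 5.4
ee_pos: [0.6085, -0.0279, 0.0287]
tcp_rot: [-180.0, 0.1, 177.9]
wrist_force: [-11.8, 0.9, 28.2]
opening: 0.0003
```

It has stopped with 28 N, so this is probably the stop. I'll back off, rise and measure the tab height.

```bash
python3 -m jog '{"delta_pos":[[0,0,0.08],[0,0,0.2],[0,0,0.3],[0,0,0.4],[-0.3,0,0.4],[-0.6,0,0],[-0.7,0,0],[-0.7,0,0],[-0.6,0,0],[0,0,0]],"turn":[[0,0,0],[0,0,0],[0,0,0],[0,0,0],[0,0,0],[0,0,0],[0,0,0],[0,0,0],[0,0,0],[0,0,0]],"hand":[-1,-1,-1,-1,-1,-1,-1,-1,-1,-1]}'
python3 look.py s7 240 400 150 270
python3 - <<'E'
from workcell import bot,camera
import cv2,numpy as np
from h import cloud
c=camera("top");np.savez("/tmp/t7.npz",**c);P=cloud(c)
cv2.imwrite("pics/t7.png",cv2.resize(c["frame"][130:260,220:390],None,fx=4.5,fy=4.5,interpolation=3)[:,:,::-1])
a=np.load("/tmp/top0.npz");Q=cloud(a)
for nm,p in (("before",Q),("after",P)):
    X,Y,Z=[p[...,i] for i in range(3)]
    for k,(xa,xb,ya,yb) in dict(tab=(.592,.621,-.04,-.016),deck=(.64,.66,-.055,0),cover=(.54,.57,-.05,0)).items():
        m=(X>xa)&(X<xb)&(Y>ya)&(Y<yb);print(nm,k,m.sum(),np.median(Z[m]).round(4))
E
```

```text
time: 6.4
ee_pos: [0.461, -0.0279, 0.0958]
tcp_rot: [-180.0, 0.0, 177.9]
wrist_force: [1.0, -1.0, 0.0]
opening: 0.0
6.45 [ 0.46283913 -0.02794059  0.09590201] [ 0.99319354 -0.09034831 -0.19397658]
tcp px 275.16469073682106 205.62959921700843
before tab 167 0.0598
before deck 263 0.0477
before cover 373 0.0616
after tab 6 0.0477
after deck 263 0.0477
after cover 0 nan
  return _methods._mean(a, axis=axis, dtype=dtype,
  ret = ret.dtype.type(ret / rcount)
```

View pics/t7.png

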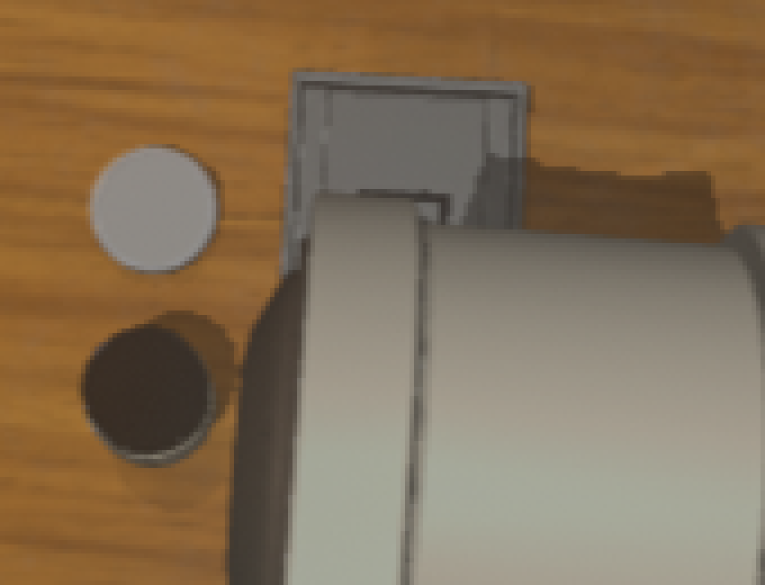

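View pics/s7.png

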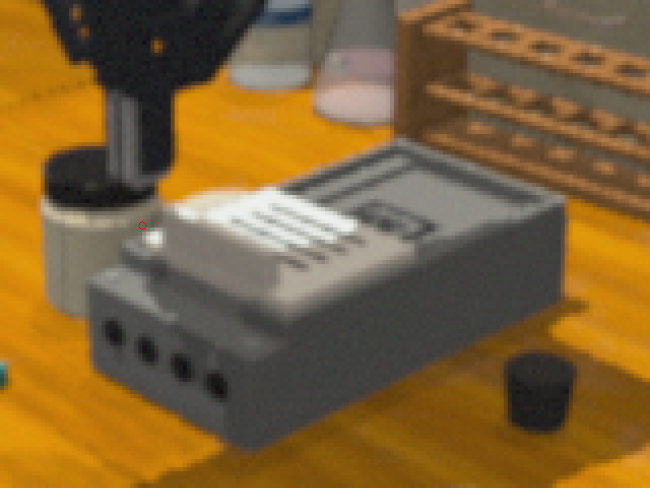

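```bash
python3 - <<'E'
import numpy as np
from h import cloud
for f in("/tmp/scene0.npz","/tmp/ls.npz"):
    p=cloud(np.load(f));X,Y,Z=[p[...,i] for i in range(3)]
    for k,(xa,xb,ya,yb) in dict(tab=(.592,.621,-.04,-.016),deck=(.64,.66,-.055,0),cover=(.54,.57,-.05,0)).items():
        m=(X>xa)&(X<xb)&(Y>ya)&(Y<yb)&(Z<.1);print(f,k,m.sum(),np.percentile(Z[m],[10,50,90]).round(4))
E
```

```text
/tmp/scene0.npz tab 81 [0.0616 0.0625 0.0631]
/tmp/scene0.npz deck 97 [0.0497 0.0503 0.051 ]
/tmp/scene0.npz cover 193 [0.0634 0.0641 0.065 ]
/tmp/ls.npz tab 50 [0.051  0.0518 0.0527]
/tmp/ls.npz deck 113 [0.0496 0.0502 0.051 ]
/tmp/ls.npz cover 188 [0.0634 0.0642 0.0649]
```

The tab now stands 1.6 mm above the deck, which is fully in (nominal 1.5). The true tip is about 21 mm above the reported TCP. Next I'll lower behind the ridge, aiming for a true tip height of about 63 mm, and approach it.

```bash
python3 -m jog '{"delta_pos":[[0,0.03,-0.36],[0,0.03,-0.36],[0,0.03,-0.36],[0.0,0,0],[0.1,0,0],[0.1,0,0],[0.1,0,0],[0.1,0,0],[0,0,0],[0,0,0]],"turn":[[0,0,0],[0,0,0],[0,0,0],[0,0,0],[0,0,0],[0,0,0],[0,0,0],[0,0,0],[0,0,0],[0,0,0]],"hand":[-1,-1,-1,-1,-1,-1,-1,-1,-1,-1]}'
python3 look.py s8 240 400 150 270
```

```text
time: 7.5
ee_pos: [0.4834, -0.0235, 0.0407]
tcp_rot: [-180.0, -0.0, 177.9]
wrist_force: [0.6, 0.3, -0.1]
opening: -0.0
7.55 [ 0.48323849 -0.02342453  0.04060981] [-0.32675889  0.04905644 -0.03351755]
tcp px 282.67040263949275 230.4874196188754
```

View pics/s8.png

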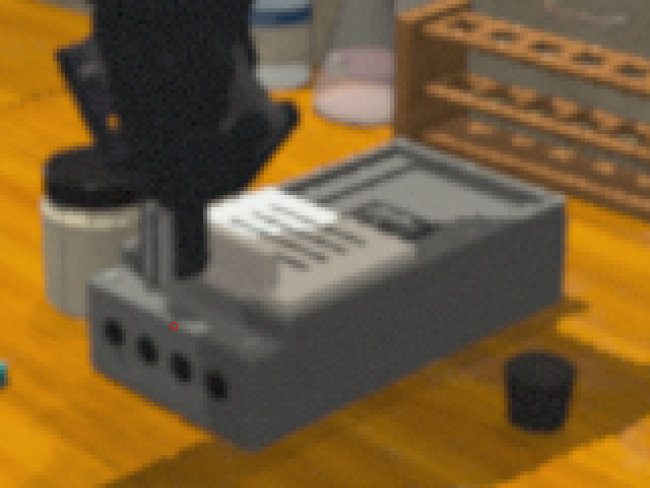

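The finger stands behind the ridge, clear of it at (225,250) in the crop. I'll push along box +x in two stages.

```bash
python3 -m jog '{"delta_pos":[[0.08,-0.003,0],[0.08,-0.003,0],[0.08,-0.003,0],[0.08,-0.003,0],[0.08,-0.003,0],[0.08,-0.003,0],[0.08,-0.003,0],[0.08,-0.003,0],[0.08,-0.003,0],[0.08,-0.003,0]],"turn":[[0,0,0],[0,0,0],[0,0,0],[0,0,0],[0,0,0],[0,0,0],[0,0,0],[0,0,0],[0,0,0],[0,0,0]],"hand":[-1,-1,-1,-1,-1,-1,-1,-1,-1,-1]}'
python3 look.py s9 240 400 150 270
```

```text
time: 8.55
ee_pos: [0.5236, -0.0249, 0.0406]
tcp_rot: [180.0, -0.0, 177.9]
wrist_force: [-2.9, 0.5, 1.6]
opening: -0.0001
8.6 [ 0.5241747  -0.02494596  0.04052112] [ 0.22335128  0.47856286 -0.45644356]
tcp px 299.713627615493 223.29206098667694
```

View pics/s9.png

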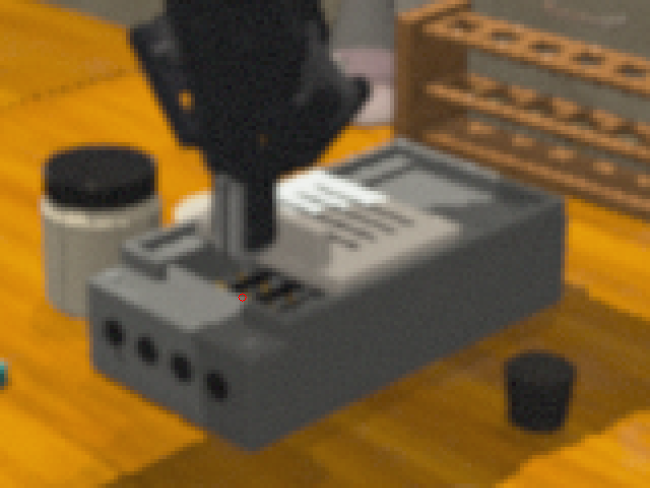

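The cover is sliding flat over the tab at about 3 N, and the terminals are showing at (275,290). I'll push another 50 mm.

```bash
python3 -m jog '{"delta_pos":[[0.1,-0.004,0],[0.12,-0.004,0],[0.12,-0.004,0],[0.12,-0.004,0],[0.12,-0.004,0],[0.12,-0.004,0],[0.12,-0.004,0],[0.1,-0.004,0],[0.06,-0.002,0],[0.02,0,0]],"turn":[[0,0,0],[0,0,0],[0,0,0],[0,0,0],[0,0,0],[0,0,0],[0,0,0],[0,0,0],[0,0,0],[0,0,0]],"hand":[-1,-1,-1,-1,-1,-1,-1,-1,-1,-1]}'
python3 look.py s10 240 400 150 270
```

```text
time: 9.6
ee_pos: [0.5735, -0.0266, 0.0405]
tcp_rot: [-180.0, -0.0, 177.9]
wrist_force: [-2.2, 0.1, -0.1]
opening: -0.0001
9.65 [ 0.57356705 -0.02663599  0.04051745] [ 0.69594501 -0.56041364  0.17315681]
tcp px 318.92660714298336 215.08241301145074
```

View pics/s10.png

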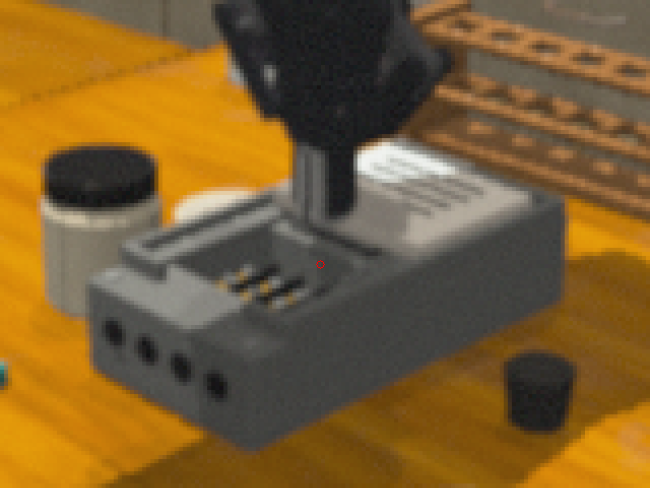

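The bay is uncovered. I'll back off, rise, and swing aside for the final check.

```bash
python3 -m jog '{"delta_pos":[[-0.15,0.005,0],[-0.15,0.005,0],[0,0,0.4],[0,0,0.8],[0,0,0.8],[-0.3,0.5,0.6],[-0.4,0.9,0],[-0.4,0.9,0],[-0.4,0.9,0],[-0.4,0.9,0]],"turn":[[0,0,0],[0,0,0],[0,0,0],[0,0,0],[0,0,0],[0,0,0],[0,0,0],[0,0,0],[0,0,0],[0,0,0]],"hand":[-1,-1,-1,-1,-1,-1,-1,-1,-1,-1]}'
python3 look.py s11 240 400 150 270
python3 - <<'E'
from workcell import bot,camera
import cv2,numpy as np
from h import cloud
c=camera("top");P=cloud(c);Q=cloud(np.load("/tmp/top0.npz"))
cv2.imwrite("pics/t11.png",cv2.resize(c["frame"][130:310,220:400],None,fx=3.3,fy=3.3,interpolation=3)[:,:,::-1])
o=np.array([.589,-.0272]);a=np.radians(-2.15);R=np.array([[np.cos(a),-np.sin(a)],[np.sin(a),np.cos(a)]])
B=(P[...,:2]-o)@R;Z=P[...,2];f=c["frame"].astype(int)
w=(f.min(-1)>140)&(abs(B[...,0])<.12)&(abs(B[...,1])<.05)&(Z>.055)&(Z<.1)
print("cover box x,y range",np.percentile(B[w],[1,99],axis=0)*1000)
for k in (-.04,.04): pass
m=w&(Z<.07)
A=np.c_[B[m],np.ones(m.sum())];print("plane",np.linalg.lstsq(A,Z[m],rcond=None)[0])
for nm,(xa,xb,ya,yb,h) in dict(jar=(.5,.58,.045,.13,.06),petri=(.585,.67,.045,.13,.008),bung=(.55,.62,-.17,-.11,.015)).items():
    for p in(Q,P):
        s=(p[...,0]>xa)&(p[...,0]<xb)&(p[...,1]>ya)&(p[...,1]<yb)&(p[...,2]>h);print(nm,s.sum(),p[s].mean(0).round(4))
E
```

```text
time: 10.65
ee_pos: [0.4617, 0.1801, 0.1709]
tcp_rot: [180.0, 0.1, 177.8]
wrist_force: [1.6, 0.4, -0.3]
opening: 0.0
10.7 [0.45911303 0.18545345 0.17101389] [-1.46453536  4.23451808 -0.11447106]
tcp px 195.5479085943727 137.88686899299756
cover box x,y range [[ -2.38473456 -44.59692122]
 [ 75.31836895  44.93568212]]
plane [0.00135509 0.00266284 0.06158977]
jar 637 [0.5361 0.0829 0.0699]
jar 637 [0.5362 0.0829 0.0698]
petri 644 [0.627  0.0851 0.0149]
petri 642 [0.6271 0.0851 0.0149]
bung 177 [ 0.5847 -0.1386  0.0253]
bung 176 [ 0.5848 -0.1386  0.0254]
```

View pics/t11.png

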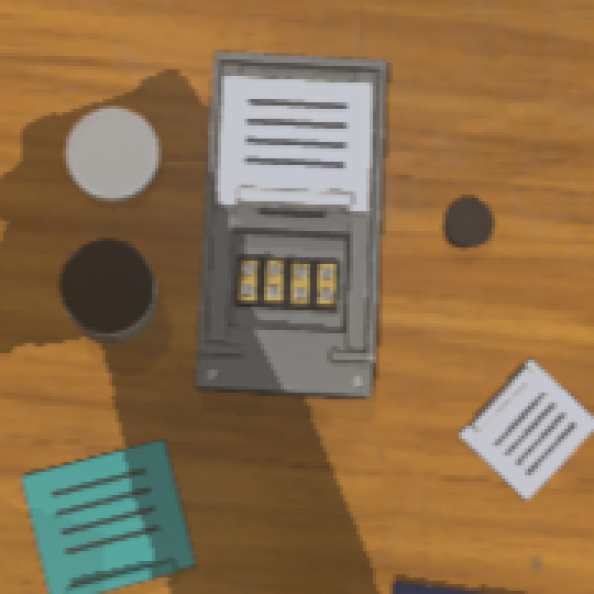

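View pics/s11.png

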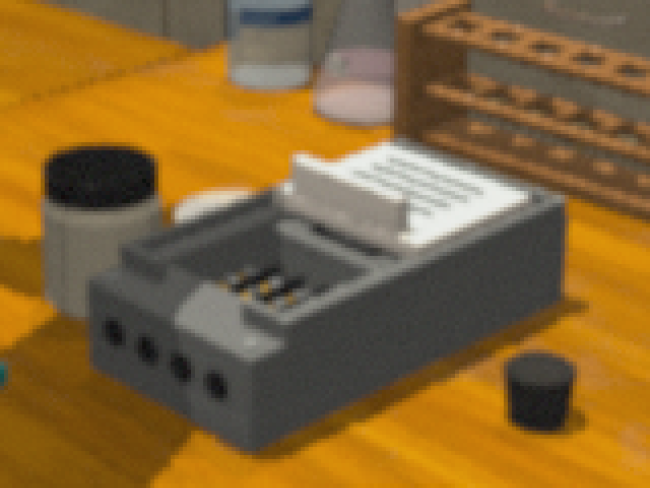

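```bash
python3 -c "
from workcell import ticket; print(ticket.job_done())"
```

```text
the job is handed in; nothing more can be done
None
```

The terminal box is open, and I handed the job in at about 10.7 s with the arm raised and clear. I pressed the tab in with the shut fingers, then pushed the cover about 80 mm along the box by its ridge.

- **Tab:** it went onto its stop at about 28 N. Afterwards it measured 1.6 mm above the deck, against 1.5 mm nominal for fully in.
- **Cover:** it spans box x of about -2 to +75 mm, so it is clear of the bay mouth, which ends at -14.5 mm. It lies level, with its top at about 61.6 mm (62 mm nominal), between the guides. The push force read about 3 N after each stage.
- **Jar, dish and bung:** all three are within 0.1 mm of where they started.
- **One disagreement:** the real fingertips sat about 21 to 24 mm higher than the reported tool position. I found this from the camera images and the contact force, and worked to the measured tip instead.

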